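# Set a cleaver blank in the stop jig

## Task

With your fingertips only, push the forged steel cleaver blank across the bench until its long edge lies flat against the fence of the jig, then push the sliding dog along the fence until it has shoved the blank fully home against the end stop and is left touching the tang. Slide everything: do not lift or tip the blank, and leave the other things on the bench where they are. Finish with the hand clear.

Things in the scene. Friction and masses are not known exactly. Their poses are not given: they have to be found in the camera images.
- jig: Fixed dark-steel jig. Origin: bench top, inside corner of fence and end stop. +x away from the robot (yaw up to 0.2 rad), +y left along the fence. Fence: working face is plane x = 0, y from 30 to -370 mm, 24 high, 20 thick, with a 5 mm high flange behind. End stop: block 30 high, working face is plane y = 0, x from -60 to 0. The blank belongs in the corner x < 0, y < 0.
- blank: Loose steel blank lying flat, 0.46-0.73 kg, 16 mm thick: body 45 (x) by 110 mm (y), tang 18 wide, 45 long from the middle of its -y end. Origin: underside centre of the 45 x 110 body; mass centre 8 mm towards the tang. Starts with its origin 75-110 mm on the robot's side of the fence, skewed up to 0.35 rad to the jig, tang towards the dog. Seated, origin at x -22.5, y -55 mm of the jig.
- tang_end (a point): Middle of the free end face of the blank's tang, 100 mm from the blank's origin along its -y, 8 mm above its underside. Axes as the blank's.
- dog (a joint): Slide of the dog along the fence, m: 0 fully away from the end stop, grows towards the stop (jig's +y) up to 0.13. Starts at 0 to 0.03 and stays where it is left; about 2.5 N moves it, plus some 3 to 9 N while it shoves the blank. Reads 0.115 with the blank home and touched.
- dog_face (a point): Middle of the dog's working face (meets the tang), 22.5 mm in front of the fence, 8 mm above the bench. Axes as the jig's. The dog: grey block with a brass screw on top, riding on the fence at the right of the blank; in front of the fence it is 48 mm (jig's x, -50 to -2) by 30 mm (jig's y), from 3 to 45 mm above the bench.
- dog_back (a point): Centre of the dog's opposite face, the one to push on, 20 mm above the bench, 26 mm in front of the fence face; 30 mm behind dog_face. Axes as the jig's.
- whetstone: Bystander: reddish stone 50 x 150 x 28 mm, beyond the fence. Origin: centre of the underside.
- handle: Bystander: turned wooden handle standing upright, 34 mm across, 105 mm high, left of the end stop. Origin: centre of the underside.
- tin: Bystander: small open tin, 68 mm across, 48 mm high, left of the blank. Origin: centre of the underside.
- offcut: Bystander: dark square steel offcut 25 x 60 x 25 mm, lying on the near side of the dog. Origin: centre of the underside.
- hammer: Bystander: hammer lying on the right of the bench. Origin: within the tool, underside.
- brush: Bystander: hand brush lying at the left. Origin: within the tool, underside.
- tongs: Bystander: dark tongs, 300 mm long, lying flat at the far right. Origin: middle, underside.
There are look-alikes about, which are no part of the job. What is shaped like the blank but turquoise is not meant.

How it is judged:
By the outcome, as a careful person would: the job done as asked, in the order asked, and still so for the second after the job is handed in, with the robot touching nothing.
It also fails if it takes over 42 s, if anything falls off the work surface, if the arm or the gripper's body presses on something with over 40 N, if the wrist force passes 120 N, or if a joint passes its speed limit or range.

## Robot

A 6-joint arm with a two-finger parallel gripper is mounted at the origin on the work surface. World frame = base frame: x ahead of the robot, y to its left, z up, the work surface at z = 0. Lengths are in m, angles in rad, forces in N, time in s.
With the tool pointing down it reaches from about 0.4 to 0.825 m from the base axis. Payload 7 kg.
Tool frame: the origin (TCP) lies at the very end of the fingers, on their centre line; the grasp point (between the pads) lies 19 mm behind it (tcp_to_grasp is the distance from the TCP to the grasp point, in m); x points along the fingers, z is the direction in which the jaws open and shut, and the axes are right-handed (so a half turn about x gives the same grasp; the last joint's range is limited). The gripper opens to 88 mm and grips with 3 to 60 N. Pads are 19 mm wide; open, the fingers measure 130 mm over their backs; the gripper's body (78 mm by 193 mm) begins 47 mm behind the grasp point.
Start: joints at [0.288, 0.359, 0.012, 0, -1.224, -0.288], TCP at [0.675, -0, 0.227] pointing down, gripper open.
Joint ranges: [-3.07, 3.07], [-1.43, 2.12], [-1.02, 1.25], [-3.03, 1.67], [-3.05, -0], [-3.03, 3.03]. Speed limits (rad/s): [2.39, 2.39, 3.01, 3.14, 3.14, 3.14].

## Interface

Orientations are given as [roll, pitch, yaw] about the fixed x, y, z axes, in that order (R = Rz(yaw) Ry(pitch) Rx(roll)).
In Python, from station import get_state, grab_frame, job_done, tcp_to_grasp gives the robot as it stands. The module is installed in compiled form; this text tells all that it offers.
- The arm moves only by the shell command python3 -m crank 'ROWS' [FORCE]. ROWS is JSON, a list of rows, each a list of 7 numbers: the shift along the tool's x, y, z in m, then the turn, a rotation vector about the tool's x, y, z in rad, then the opening, from 0 (shut) to 1 (fully open). In form: [[x, y, z, wx, wy, wz, fingers], ...]. A call has 1 to 10 rows; each row is the pose to reach, as a shift and turn from the pose commanded when the call began, along the tool's axes at that moment; what a row does not reach only later rows make up. A row lasts 1/8 s, in which the tool goes at most 62.5 mm and 10.7 degrees, less where a joint would pass 70% of its speed; a pose out of reach is approached as far as the arm can. A call with a gripper value outside its range is refused whole. The fingers move at their own pace and stop on an object; FORCE is the grip in N (left out, the last holds). Time passes only in rows, so rows that repeat a pose let the fingers close. It gives the time, the measured TCP pose, the force and the opening at its end, in the units of the state.
- get_state(): the state, without advancing time (a new reading comes with each control period).
- grab_frame(name): name is "scene" or "side" or "wrist"; returns a dict with "pixels" (480x640x3 uint8, red, green, blue), "vfov" (degrees; the focal length in pixels is half the picture's height over the tangent of half this angle, whatever the lens; pixels are square), "cx", "cy" (the principal point, pixels), "k1" (the pictures are not rectified: a ray, as slopes to the right and down, at radius r is drawn at 1 + k1 r^2 times it, then the intrinsics apply), "extrinsics" (4x4, takes a point from world to camera coordinates). Camera axes: x right, y up, looking along -z (the intrinsics and any distortion apply to the point x, -y, -z); pixel columns grow to the right and rows downward; lengths in m; the calibration is good to about 2 mm. A picture is of the moment at which its call begins. There is no depth.
- job_done(): hands the job in, once; it reports no verdict.
The state is a dict: "t": time; "q": joint angles; "qd": joint speeds; "joint_efforts": joint torques, N m; "eef_pos": TCP position; "ee_rot": TCP orientation; "force": force on the tool from outside, world axes, zero at the start; "moment": the same for the moment, N m; "width": finger opening in m.
Only numpy, scipy, OpenCV 4.12 (cv2) and the standard library are available. Lean on these libraries where they do the work, as an engineer would, in place of code of your own. Each camera call takes 0.05 s, during which the arm holds its last target.

## Working session

There is one attempt and no reset: what is moved stays moved. The work goes in short steps, Python scripts to look and compute and a shell command to move; the robot and the scene stay as the last step left them, time stands still between calls to the robot, and variables do not carry over. Pictures are saved under pics/ and viewed, and the job is handed in when it is done.

```bash
mkdir -p pics; cat > h.py <<'E'
import numpy as np, cv2
from station import *
def cam(f):
    H,W=f["pixels"].shape[:2]
    fo=H/2/np.tan(np.radians(f["vfov"])/2)
    return fo,f["cx"],f["cy"],f["k1"],np.array(f["extrinsics"])
def proj(f,P):
    fo,cx,cy,k1,E=cam(f); P=np.atleast_2d(P)
    c=P@E[:3,:3].T+E[:3,3]
    s=np.stack([c[:,0]/-c[:,2],-c[:,1]/-c[:,2]],1)
    s=s*(1+k1*(s**2).sum(1,keepdims=True))
    return s*fo+[cx,cy]
def unproj(f,uv,z):
    fo,cx,cy,k1,E=cam(f); uv=np.atleast_2d(uv).astype(float)
    d=(uv-[cx,cy])/fo; s=d.copy()
    for _ in range(20): s=d/(1+k1*(s**2).sum(1,keepdims=True))
    r=np.stack([s[:,0],-s[:,1],-np.ones(len(s))],1)@E[:3,:3]
    o=-E[:3,:3].T@E[:3,3]
    t=(z-o[2])/r[:,2]
    return o+r*t[:,None]
def save(n,f): cv2.imwrite("pics/"+n+".png",cv2.cvtColor(f["pixels"],cv2.COLOR_RGB2BGR))
E
python3 - <<'E'
from h import *
import pickle
for n in ["scene","side","wrist"]:
    f=grab_frame(n); save(n+"0",f); pickle.dump(f,open(n+"0.pkl","wb"))
    print(n,f["vfov"],f["cx"],f["cy"],f["k1"]); E=np.array(f["extrinsics"]);print(-E[:3,:3].T@E[:3,3])
print(get_state(),tcp_to_grasp)
E
```

```text
scene 57.93355239684017 322.97742701336887 246.02590921812657 0.002135488486125569
[ 0.85959988 -0.60131079  0.99789797]
side 45.99140964332335 319.3070272288089 238.99124102382453 -0.024805144236255856
[ 0.44140835 -0.81663818  1.00209676]
wrist 60.36749725691013 322.45235911036286 241.97066698934105 -0.08804789418251956
[ 0.6745349  -0.06699883  0.3840992 ]
{'t': 0.15, 'q': array([ 2.88145656e-01,  3.59176267e-01,  1.12792835e-02, -2.20275099e-04,
       -1.22406822e+00, -2.88114523e-01]), 'qd': array([ 0.00092531, -0.00206656,  0.00349134,  0.00220385, -0.00115232,
        0.00051524]), 'joint_efforts': array([ 1.39394037e-04, -5.83274567e+01,  2.93289685e+01,  7.00122759e+00,
        8.75052094e-03, -9.76538854e-05]), 'eef_pos': array([ 6.74649658e-01, -3.37164290e-06,  2.25878236e-01]), 'ee_rot': array([ 0.11277478,  1.56960924, -3.02886172]), 'force': array([-0.04866358, -0.1642838 , -0.74448939]), 'moment': array([0.03165135, 0.07045942, 0.01277207]), 'width': 0.0876599280189268} 0.0188
```

View pics/scene0.png

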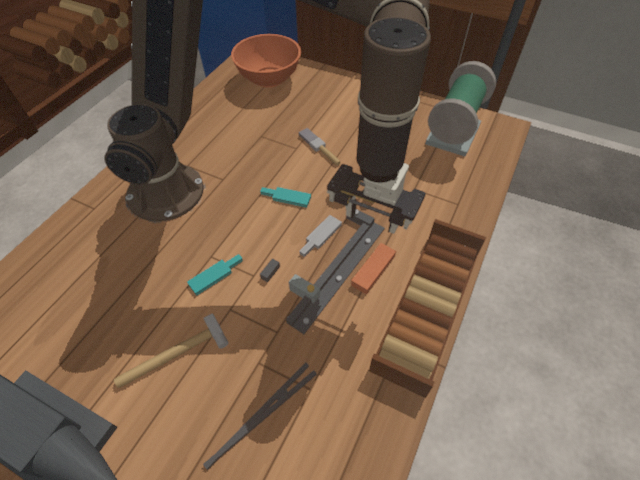

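View pics/side0.png

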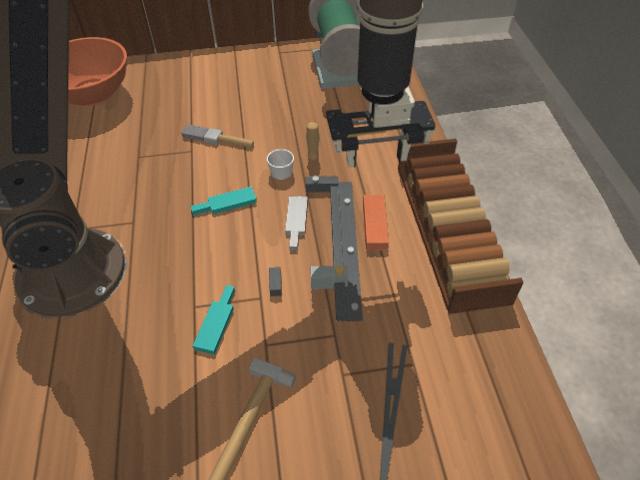

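View pics/wrist0.png

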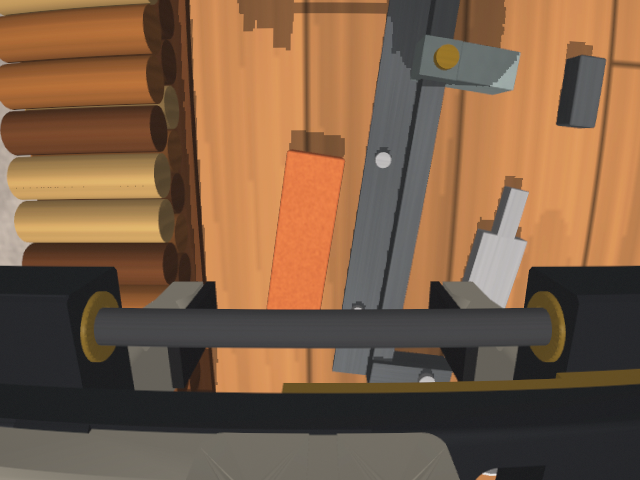

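The scene view shows the blank at about (322,235), the dog at (305,288), the end stop at (362,215) and the offcut at (270,270). The side view agrees: blank (297,220), dog (328,277), stop (322,184). Next I'll zoom in to measure.

```bash
python3 - <<'E'
from h import *
import pickle
f=pickle.load(open("side0.pkl","rb"));p=f["pixels"][170:330,255:375]
cv2.imwrite("pics/sidez.png",cv2.cvtColor(cv2.resize(p,None,fx=5,fy=3.75*4/3*.74,interpolation=3) if 0 else cv2.resize(p,None,fx=3.75,fy=3.75,interpolation=cv2.INTER_CUBIC),cv2.COLOR_RGB2BGR))
f=pickle.load(open("scene0.pkl","rb"));p=f["pixels"][190:340,250:400]
cv2.imwrite("pics/scenez.png",cv2.cvtColor(cv2.resize(p,None,fx=4,fy=4,interpolation=cv2.INTER_CUBIC),cv2.COLOR_RGB2BGR))
E
```

```text
(no output)
```

View pics/sidez.png

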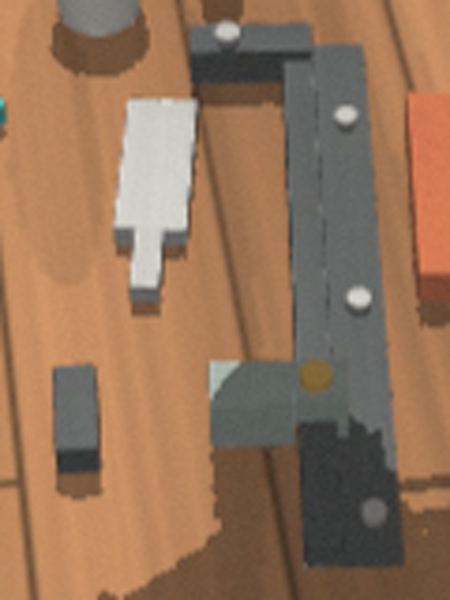

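View pics/scenez.png

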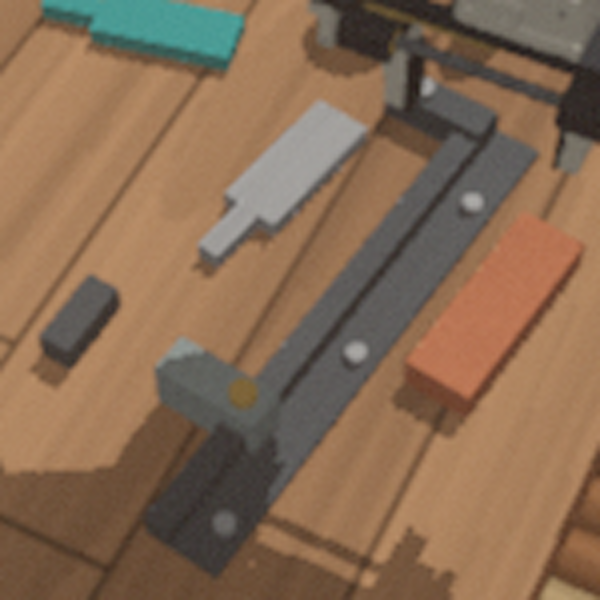

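```bash
cat > fit.py <<'E'
from h import *
from scipy.optimize import least_squares
def tr(p,P):
    P=np.array(P,float);c,s=np.cos(p[2]),np.sin(p[2])
    return np.stack([p[0]+c*P[:,0]-s*P[:,1],p[1]+s*P[:,0]+c*P[:,1],P[:,2]],1)
def fit(obs,p0):  # obs list of (frame, model pts, uv)
    r=lambda p:np.concatenate([(proj(f,tr(p,P))-uv).ravel() for f,P,uv in obs])
    s=least_squares(r,p0); return s.x,r(s.x).reshape(-1,2).round(1)
E
cat > a.py <<'E'
from fit import *
import pickle
S=pickle.load(open("side0.pkl","rb"));C=pickle.load(open("scene0.pkl","rb"))
sz=lambda a:np.array(a)/3.75+[255,170]-0.4
cz=lambda a:np.array(a)/4+[250,190]-0.4
J,r=fit([(S,[[0,-.37,.024],[-.06,0,.03]],sz([[303,565],[191,54]])),(C,[[0,-.37,.024]],cz([[148,517]]))],[.75,.05,0]);print("jig",J,r.tolist())
B=[[-.0225,.055,.016],[.0225,.055,.016],[.0225,-.055,.016],[-.0225,-.055,.016],[-.009,-.1,.016],[.009,-.1,.016]]
sb=sz([[128,100],[196,100],[186,232],[116,230],[130,289],[158,289]]);cb=cz([[322,100],[368,130],[268,229],[226,192],[200,245],[212,257]])
for o in ([(S,B,sb)],[(C,B,cb)],[(S,B,sb),(C,B,cb)]):
    b,r=fit(o,[.65,0,0]);print("blank",b,r.tolist())
c,s=np.cos(J[2]),np.sin(J[2]);d=b[:2]-J[:2];print("blank in jig",c*d[0]+s*d[1],-s*d[0]+c*d[1],b[2]-J[2])
print('fence edge check side', proj(S,tr(J,[[0,y,.024] for y in (0,-.1,-.2)])),'->', (proj(S,tr(J,[[0,y,.024] for y in (0,-.1,-.2)]))-[255,170]+.4)*3.75)
# dog top near edge/back corners z=.045
print("dog side", [(np.array([[c,s],[-s,c]])@(w[:2]-J[:2])).round(4) for w in unproj(S,sz([[210,362],[212,408],[211,446]]),.045)])
print("dog scene", [(np.array([[c,s],[-s,c]])@(w[:2]-J[:2])).round(4) for w in unproj(C,cz([[185,341],[158,372]]),.045)])
O=unproj(S,sz([[55,368],[96,366],[99,446],[56,450]]),.025)
print("offcut",O, O.mean(0), [(np.array([[c,s],[-s,c]])@(w[:2]-J[:2])).round(4) for w in O])
E
python3 a.py
```

```text
jig [ 0.6071256   0.14109723 -0.13707759] [[0.5, -3.5], [0.1, 0.6], [-2.5, 2.2]]
blank [ 0.51440795  0.07283837 -0.19776627] [[-0.2, -0.1], [0.3, 0.3], [0.2, -0.0], [-0.7, 0.0], [-0.1, -0.2], [0.5, 0.0]]
blank [ 0.51401402  0.07665993 -0.2227884 ] [[-0.2, 0.2], [0.4, 0.3], [1.0, -0.7], [-0.7, 0.4], [-1.2, -0.3], [0.7, 0.1]]
blank [ 0.51443615  0.07451112 -0.20704131] [[-0.0, -0.7], [0.4, -0.1], [-0.1, -0.5], [-1.0, -0.6], [-0.6, -0.8], [-0.0, -0.6], [-0.7, 0.7], [0.0, 0.6], [1.1, 0.0], [-0.8, 1.2], [-1.0, 0.7], [1.0, 1.0]]
blank in jig -0.08272107216467442 -0.07862739751899114 -0.06996371933177103
fence edge check side [[330.39922867 185.85364859]
 [331.69913153 216.60908619]
 [333.12986725 250.51378531]] -> [[284.2471075   60.95118222]
 [289.12174323 176.28407321]
 [294.48700219 303.42669491]]
dog side [array([-0.0496, -0.2573]), array([-0.0487, -0.289 ]), array([-0.0495, -0.3144])]
dog scene [array([-0.0474, -0.2563]), array([-0.0477, -0.2847])]
offcut [[ 0.43615579 -0.08198016  0.025     ]
 [ 0.45955232 -0.08437081  0.025     ]
 [ 0.45505727 -0.1398439   0.025     ]
 [ 0.4311037  -0.13866123  0.025     ]] [ 0.44546727 -0.11121402  0.025     ] [array([-0.1389, -0.2443]), array([-0.1154, -0.2435]), array([-0.1123, -0.2991]), array([-0.1361, -0.3012])]
```

```bash
cat > plan.py <<'E'
from fit import *
from scipy.spatial.transform import Rotation as Ro
J=np.array([.6071,.1411,-.137])
def Rt(yaw=J[2]): # tool x down, tool z along +/- jig y
    z=np.array([-np.sin(yaw),np.cos(yaw),0]); x=np.array([0,0,-1.]); return np.stack([x,np.cross(z,x),z],1)
def state():
    s=get_state(); R=Ro.from_euler('xyz',s['ee_rot']).as_matrix(); return s,R
def tojig(w): c,s=np.cos(J[2]),np.sin(J[2]); d=np.array(w)[:2]-J[:2]; return np.array([c*d[0]+s*d[1],-s*d[0]+c*d[1]])
def target(jx,jy,z):
    s,R=state(); w=tr(J,[[jx,jy,z]])[0]
    print('t',s['t'],'tcp',s['eef_pos'].round(4),'jig',tojig(s['eef_pos']).round(4),'F',s['force'].round(1),'w',round(s['width'],4))
    print('shift tool',(R.T@(w-s['eef_pos'])).round(4),'rotvec',Ro.from_matrix(R.T@Rt()).as_rotvec().round(3),Ro.from_matrix(R.T@(Rt()@np.diag([1,-1,-1]))).as_rotvec().round(3))
E
python3 - <<'E'
from plan import *; import pickle
S=pickle.load(open("side0.pkl","rb"))
print(state()[1].round(3))
print('handle base',unproj(S,[[314,160]],0), tojig(unproj(S,[[314,160]],0)[0]))
print('tin top',unproj(S,[[281,157]],.048),tojig(unproj(S,[[281,157]],.048)[0]))
target(-.145,-.085,.1)
E
```

```text
[[-0.001 -0.    -1.   ]
 [-0.    -1.     0.   ]
 [-1.     0.     0.001]]
handle base [[0.58490581 0.26451085 0.        ]] [-0.03884068  0.11922341]
tin top [[0.49873908 0.23716517 0.048     ]] [-0.1204654   0.08036601]
t 0.15 tcp [ 0.6746 -0.      0.2259] jig [ 0.0862 -0.1306] F [-0.  -0.2 -0.7] w 0.0877
shift tool [ 0.1261 -0.0767  0.2227] rotvec [ 1.708e+00  1.000e-03 -1.000e-03] [-1.434e+00  1.000e-03  1.000e-03]
```

```bash
python3 -m crank '[[0,-0.02,0.04,-0.18,0,0,0.62],[0,-0.04,0.08,-0.36,0,0,0.62],[0.02,-0.06,0.12,-0.54,0,0,0.62],[0.04,-0.077,0.16,-0.72,0,0,0.62],[0.06,-0.077,0.2,-0.9,0,0,0.62],[0.08,-0.077,0.223,-1.08,0,0,0.62],[0.11,-0.077,0.223,-1.26,0,0,0.62],[0.126,-0.077,0.223,-1.434,0,0,0.62],[0.126,-0.077,0.223,-1.434,0,0,0.62]]' 20; python3 - <<'E'
from plan import *
for n in ["side","wrist"]: save(n+"1",grab_frame(n))
target(-.145,-.085,.006)
E
```

```text
t: 1.27
eef_pos: [0.4511, 0.0765, 0.0996]
ee_rot: [-0.891, 1.568, -2.599]
force: [0.7, 0.1, -0.4]
width: 0.0541
t 1.375 tcp [0.4523 0.0771 0.101 ] jig [-0.1446 -0.0846] F [ 0.3 -0.1  0.8] w 0.0546
shift tool [ 0.095  -0.0004  0.0004] rotvec [ 3.138 -0.    -0.   ] [-0.004  0.    -0.   ]
```

View pics/side1.png

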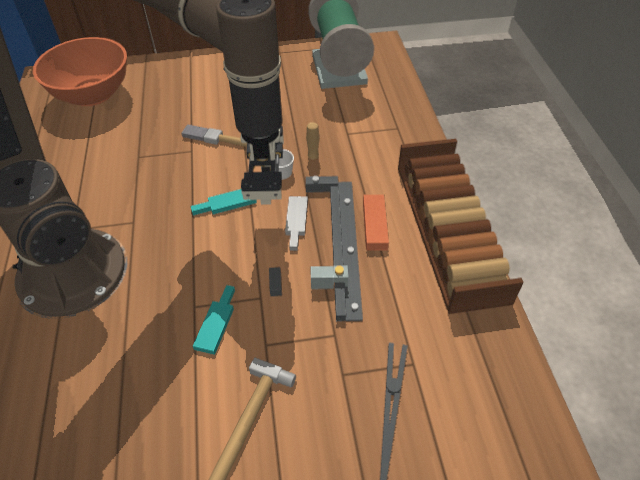

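View pics/wrist1.png

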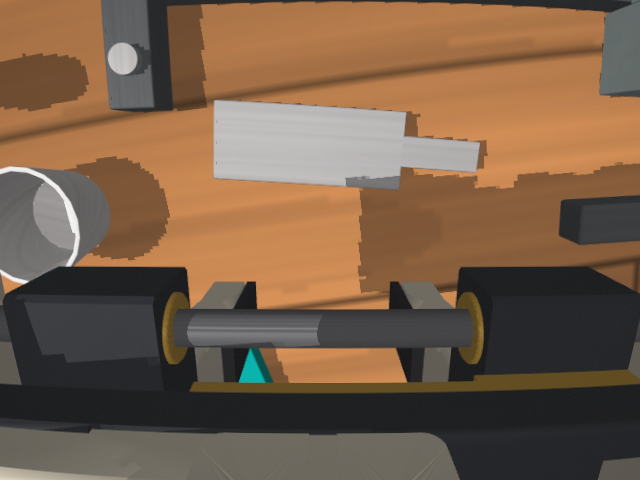

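The side view shows a turquoise look-alike at (228,200), close to the hand. I'll check that clearance and refine the jig and blank fit from these frames.

```bash
python3 - <<'E'
from plan import *; import pickle
S=pickle.load(open("side0.pkl","rb"))
uv=[[253,188],[256,204],[213,213],[206,199]]
print([ (w.round(3),tojig(w).round(3)) for w in unproj(S,uv,.016)])
f=grab_frame("wrist")
W=[[215,101],[406,113],[402,188],[214,178],[479,143],[476,171]]
B=[[.0225,.055,.016],[.0225,-.055,.016],[-.0225,-.055,.016],[-.0225,.055,.016],[.009,-.1,.016],[-.009,-.1,.016]]
b,r=fit([(f,B,np.array(W))],[.514,.075,-.2]);print(b,r.tolist(),tojig(b),b[2]-J[2])
for uv,z in (([172,108],0),([164,0],.03),([152,106],.03),([108,108],.03)):
    w=unproj(f,[uv],z)[0];print(uv,w.round(4),tojig(w).round(4))
g=cv2.imread("pics/side1.png")[170:330,255:375];cv2.imwrite("pics/side1z.png",cv2.resize(g,None,fx=3.75,fy=3.75,interpolation=cv2.INTER_CUBIC))
E
```

```text
[(array([0.421, 0.173, 0.016]), array([-0.189,  0.006])), (array([0.423, 0.118, 0.016]), array([-0.179, -0.048])), (array([0.321, 0.106, 0.016]), array([-0.279, -0.074])), (array([0.306, 0.155, 0.016]), array([-0.3  , -0.028]))]
[ 0.51412662  0.0761248  -0.19959271] [[-0.8, -0.8], [1.1, -1.4], [-2.6, 1.9], [-0.2, 1.2], [1.8, -1.7], [0.7, 1.2]] [-0.08322845 -0.07706393] -0.06259270990941901
[172, 108] [0.5486 0.1561 0.    ] [-0.06    0.0069]
[164, 0] [0.5999 0.1392 0.03  ] [-0.0069 -0.0029]
[152, 106] [0.5479 0.1566 0.03  ] [-0.0607  0.0073]
[108, 108] [0.5511 0.1815 0.03  ] [-0.061   0.0323]
```

View pics/side1z.png

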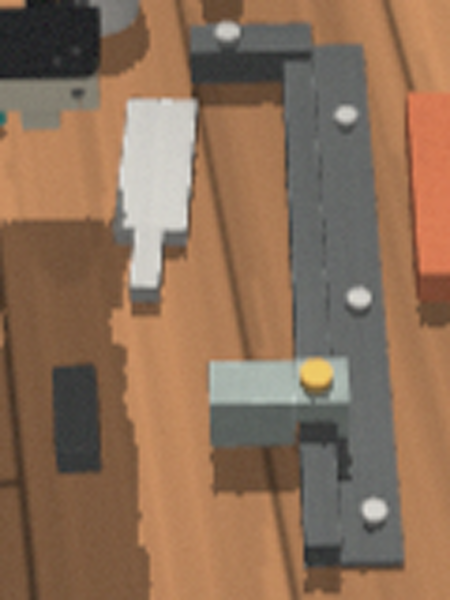

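```bash
python3 - <<'E'
from plan import *; import pickle
S=pickle.load(open("side0.pkl","rb"));sz=lambda a:np.array(a)/3.75+[255,170]-0.4
f=grab_frame("wrist")
P=unproj(f,[[172,108],[162,0]],0);d=P[1]-P[0];print(P,np.arctan2(d[1],d[0]))
J,r=fit([(S,[[0,-.37,.024],[-.06,0,.03]],sz([[304,546],[191,54]])),(f,[[-.06,0,.03],[-.06,0,0]],[[152,106],[172,108]])],[.6,.14,-.13]);print(J,r.tolist())
print((proj(S,tr(J,[[0,y,.024] for y in (-.02,-.1,-.2)]))-[255,170]+.4)*3.75)
import plan; plan.J=J
b=[.5142,.0758,-.2];print(tojig(b),b[2]-J[2],'dog',[tojig(w) for w in unproj(S,sz([[210,362],[211,404]]),.045)])
E
```

```text
[[0.54888887 0.15643716 0.        ]
 [0.61118625 0.15013308 0.        ]] -0.10085000048350701
[ 0.60792024  0.14825102 -0.13850189] [[-0.2, -1.4], [-0.0, -1.5], [0.6, -0.7], [-0.0, 0.7]]
[[284.50619789  75.12265971]
 [288.21834682 167.62189876]
 [293.27709705 293.86314496]]
[-0.08282022 -0.0846962 ] -0.06149810615837609 dog [array([-0.04902923, -0.2645235 ]), array([-0.04866106, -0.29352356])]
```

```bash
sed -i 's/^J=.*/J=np.array([.6079,.1483,-.1375])/' plan.py; python3 -c "
from plan import *
target(-.135,-.092,.005)"
```

```text
t 1.475 tcp [0.4525 0.0772 0.1013] jig [-0.1442 -0.0917] F [0.3 0.1 1.4] w 0.0544
shift tool [0.0963 0.0091 0.0003] rotvec [ 3.139e+00 -2.000e-03  1.000e-03] [-0.002 -0.001 -0.001]
```

```bash
python3 -m crank '[[0.03,0.009,0,0,0,0,0.62],[0.06,0.009,0,0,0,0,0.62],[0.085,0.009,0,0,0,0,0.62],[0.095,0.009,0,0,0,0,0.62],[0.095,0.009,0,0,0,0,0.62]]'; python3 - <<'E'
from plan import *
for n in ["side","wrist"]: save(n+"2",grab_frame(n))
target(-.055,-.092,.005)
E
```

```text
t: 2.1
eef_pos: [0.461, 0.0758, 0.0057]
ee_rot: [-0.647, 1.57, -2.355]
force: [-0.4, 0.0, 0.1]
width: 0.054
t 2.2 tcp [0.4616 0.0761 0.0064] jig [-0.135  -0.0916] F [-0.7  0.3  0.4] w 0.0543
shift tool [0.0015 0.08   0.0005] rotvec [-3.141e+00  2.000e-03 -1.000e-03] [ 0.001 -0.001 -0.001]
```

View pics/wrist2.png

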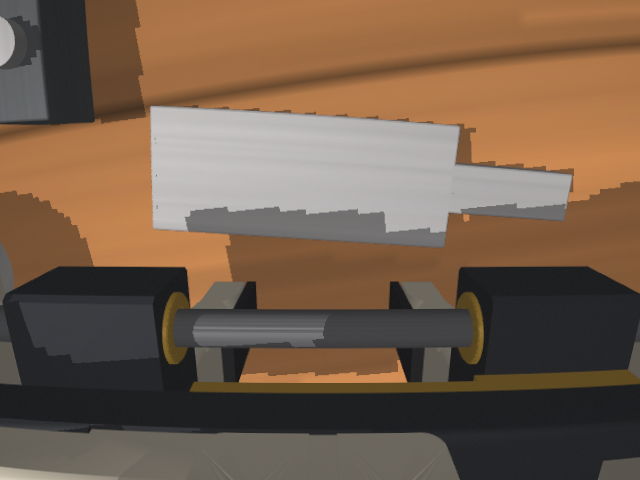

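```bash
python3 -m crank '[[0,0.01,0,0,0,0,0.62],[0,0.018,0,0,0,0,0.62],[0,0.024,0,0,0,0,0.62],[0,0.03,0,0,0,0,0.62],[0,0.036,0,0,0,0,0.62],[0,0.042,0,0,0,0,0.62],[0,0.048,0,0,0,0,0.62],[0,0.054,0,0,0,0,0.62],[0,0.06,0,0,0,0,0.62],[0,0.065,0,0,0,0,0.62]]'; python3 - <<'E'
from plan import *
for n in ["side","wrist"]: save(n+"3",grab_frame(n))
target(-.055,-.092,.005)
E
```

```text
t: 3.45
eef_pos: [0.5237, 0.066, 0.0053]
ee_rot: [-1.102, 1.567, -2.81]
force: [-9.6, 1.2, 6.8]
width: 0.0543
t 3.55 tcp [0.5246 0.0661 0.0053] jig [-0.0712 -0.0928] F [-3.8 -1.7  2.4] w 0.0545
shift tool [ 0.0002  0.0162 -0.0008] rotvec [ 3.142e+00  3.000e-03 -2.000e-03] [-0.     0.001  0.002]
```

View pics/wrist3.png

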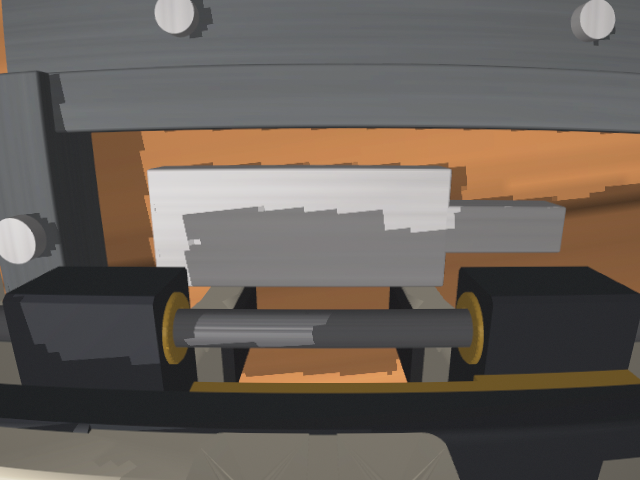

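View pics/side3.png

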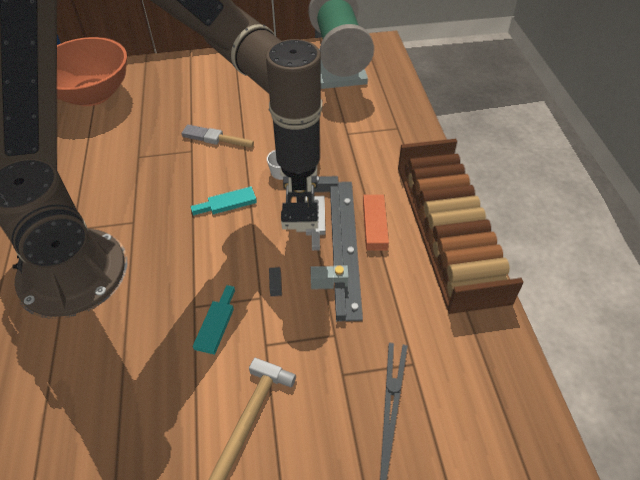

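The blank is square to the fingers and nearly parallel to the fence (wrist edge row 168, fence at 128). I'll close the gap slowly.

```bash
python3 -m crank '[[0,0.004,0,0,0,0,0.62],[0,0.008,0,0,0,0,0.62],[0,0.011,0,0,0,0,0.62],[0,0.013,0,0,0,0,0.62],[0,0.014,0,0,0,0,0.62],[0,0.014,0,0,0,0,0.62]]'; python3 - <<'E'
from plan import *
for n in ["wrist"]: save(n+"4",grab_frame(n))
target(-.055,-.092,.005)
E
```

```text
t: 4.3
eef_pos: [0.5382, 0.0645, 0.0053]
ee_rot: [-1.124, 1.569, -2.832]
force: [-5.4, -0.2, 3.6]
width: 0.0542
t 4.35 tcp [0.5382 0.0645 0.0053] jig [-0.0576 -0.0926] F [-5.8  0.9  2.6] w 0.0543
shift tool [ 0.0003  0.0026 -0.0006] rotvec [-3.141e+00 -3.000e-03  1.000e-03] [0.    0.001 0.002]
```

View pics/wrist4.png

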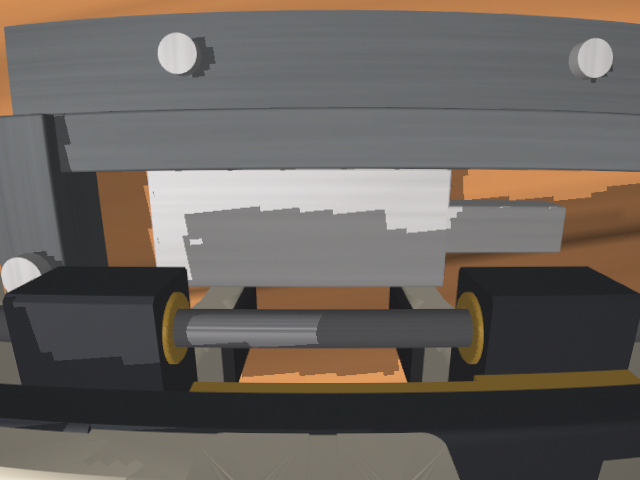

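```bash
python3 -m crank '[[0,0.001,0,0,0,0,0.62],[0,0.002,0,0,0,0,0.62],[0,0.003,0,0,0,0,0.62],[0,0.003,0,0,0,0,0.62]]'; python3 -m crank '[[0,0.001,0,0,0,0,0.62],[0,0.001,0,0,0,0,0.62]]';python3 -m crank '[[0,0.001,0,0,0,0,0.62],[0,0.001,0,0,0,0,0.62]]'
```

```text
t: 4.85
eef_pos: [0.5385, 0.0641, 0.0052]
ee_rot: [-1.25, 1.565, -2.957]
force: [-16.2, 6.1, 12.1]
width: 0.0543
t: 5.1
eef_pos: [0.5386, 0.0641, 0.0052]
ee_rot: [-1.271, 1.563, -2.979]
force: [-21.3, 8.8, 16.7]
width: 0.0543
t: 5.35
eef_pos: [0.5386, 0.064, 0.0052]
ee_rot: [-1.289, 1.562, -2.997]
force: [-25.4, 12.5, 20.5]
width: 0.0544
```

Force rose at the fence, so the blank is in contact. I'll back off and check.

```bash
python3 -m crank '[[0,-0.004,0,0,0,0,0.62],[0,-0.012,0,0,0,0,0.62],[0,-0.025,0,0,0,0,0.62],[-0.04,-0.03,0,0,0,0,0.62],[-0.08,-0.03,0,0,0,0,0.62],[-0.09,-0.03,0,0,0,0,0.62]]'; python3 - <<'E'
from plan import *
f=grab_frame("wrist");save("wrist5",f);f=grab_frame("side");save("side5",f)
g=cv2.imread("pics/side5.png")[170:330,255:375];cv2.imwrite("pics/side5z.png",cv2.resize(g,None,fx=3.75,fy=3.75,interpolation=cv2.INTER_CUBIC))
target(-.026,-.33,.1)
E
```

```text
t: 6.1
eef_pos: [0.5157, 0.0692, 0.0983]
ee_rot: [2.125, 1.565, 0.417]
force: [0.2, -0.3, -0.8]
width: 0.0545
t 6.2 tcp [0.5149 0.0688 0.0967] jig [-0.0812 -0.0915] F [ 0.2 -0.1 -0.2] w 0.054
shift tool [-0.0036  0.0551  0.2385] rotvec [-3.141e+00  4.000e-03 -3.000e-03] [ 0.001 -0.002 -0.003]
```

View pics/wrist5.png

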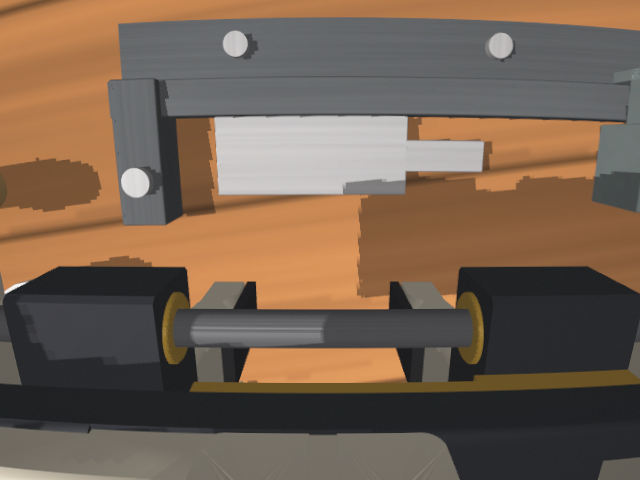

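View pics/side5z.png

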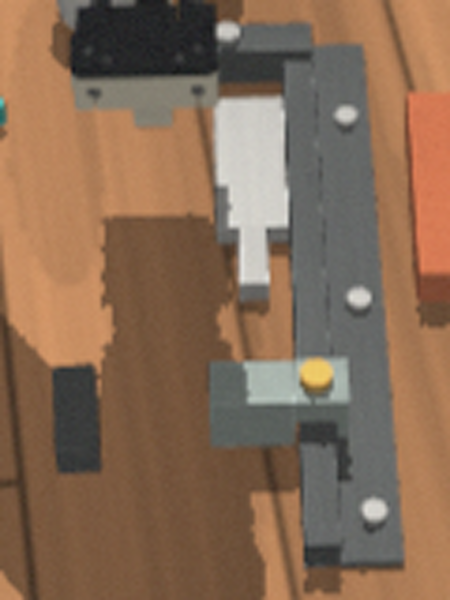

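Blank looks flush along the fence (blank top edge meets fence, wrist row ≈117; side edge x≈288 constant). Now I'll move behind the dog with the fingers shut.

```bash
python3 -m crank '[[0,0.005,0.05,0,0,0,0],[0,0.02,0.1,0,0,0,0],[0,0.035,0.15,0,0,0,0],[0,0.05,0.2,0,0,0,0],[0,0.055,0.243,0,0,0,0],[0,0.055,0.243,0,0,0,0]]' 20; python3 - <<'E'
from plan import *
f=grab_frame("wrist");save("wrist6",f);f=grab_frame("side");save("side6",f)
target(-.026,-.33,.016)
E
```

```text
t: 6.95
eef_pos: [0.5343, -0.1823, 0.0934]
ee_rot: [-1.459, 1.568, 3.113]
force: [-1.2, -0.2, -0.1]
width: 0.0029
t 7.05 tcp [ 0.5347 -0.1802  0.094 ] jig [-0.0275 -0.3354] F [-0.3  0.1 -0.2] w 0.0005
shift tool [ 0.078   0.0016 -0.0054] rotvec [ 3.14   0.004 -0.   ] [-0.001  0.     0.002]
```

View pics/wrist6.png

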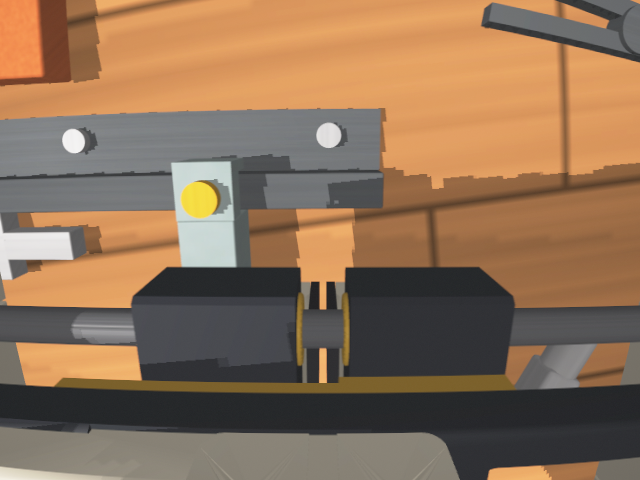

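View pics/side6.png

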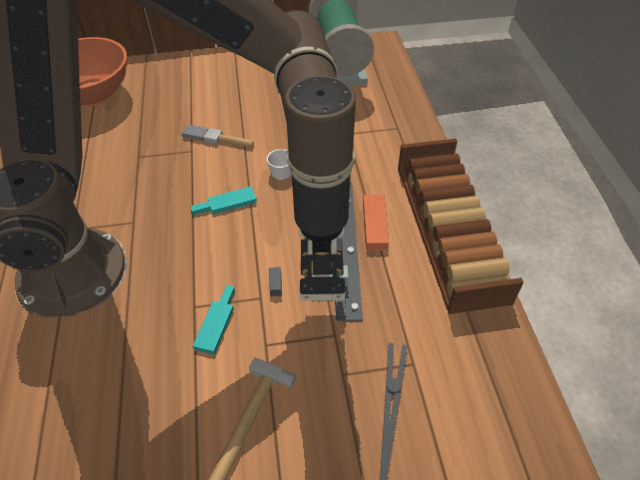

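```bash
python3 -m crank '[[0.03,0.0015,0,0,0,0,0],[0.06,0.0015,0,0,0,0,0],[0.078,0.0015,0,0,0,0,0],[0.079,0.0015,0,0,0,0,0]]'; python3 -m crank '[[0,0,-0.006,0,0,0,0],[0,0,-0.012,0,0,0,0],[0,0,-0.018,0,0,0,0],[0,0,-0.022,0,0,0,0],[0,0,-0.026,0,0,0,0]]'; python3 - <<'E'
from plan import *
f=grab_frame("wrist");save("wrist7",f);f=grab_frame("side");save("side7",f)
target(-.026,-.2,.016)
E
```

```text
t: 7.55
eef_pos: [0.5359, -0.1789, 0.0149]
ee_rot: [-1.475, 1.567, 3.101]
force: [-0.7, 0.0, 0.6]
width: 0.0005
t: 8.18
eef_pos: [0.5409, -0.1541, 0.0168]
ee_rot: [1.142, 1.57, -0.565]
force: [-0.8, -2.9, 1.4]
width: 0.0008
t 8.275 tcp [ 0.5409 -0.154   0.0167] jig [-0.0249 -0.3087] F [-0.3 -0.7 -0.1] w 0.0003
shift tool [ 0.0007 -0.001  -0.1087] rotvec [-3.141  0.     0.   ] [ 0.001  0.    -0.   ]
```

View pics/wrist7.png

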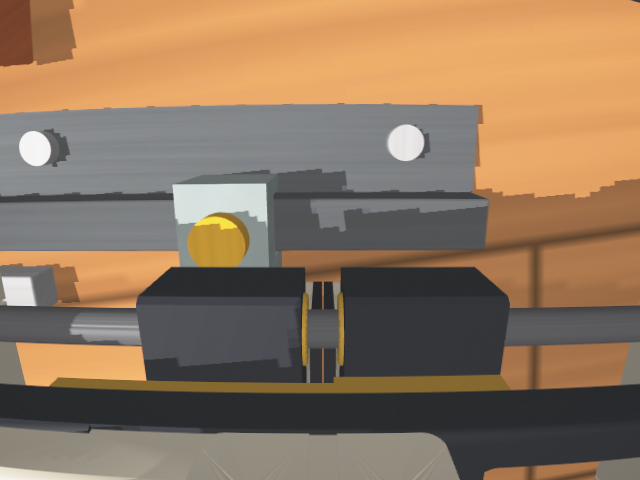

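```bash
python3 -m crank '[[0,0,-0.006,0,0,0,0],[0,0,-0.012,0,0,0,0],[0,0,-0.018,0,0,0,0],[0,0,-0.024,0,0,0,0],[0,0,-0.03,0,0,0,0],[0,0,-0.036,0,0,0,0],[0,0,-0.042,0,0,0,0],[0,0,-0.048,0,0,0,0],[0,0,-0.053,0,0,0,0],[0,0,-0.056,0,0,0,0]]'; python3 - <<'E'
from plan import *
f=grab_frame("wrist");save("wrist8",f);f=grab_frame("side");save("side8",f)
target(-.026,-.2,.016)
E
```

```text
t: 9.52
eef_pos: [0.5484, -0.0985, 0.0166]
ee_rot: [-1.452, 1.571, 3.124]
force: [-1.3, -1.8, 2.5]
width: 0.0005
t 9.625 tcp [ 0.5485 -0.0984  0.0165] jig [-0.0251 -0.2525] F [0.5 0.3 0.1] w 0.0004
shift tool [ 0.0005 -0.0009 -0.0525] rotvec [-3.141  0.    -0.   ] [ 0.001 -0.    -0.   ]
```

View pics/wrist8.png

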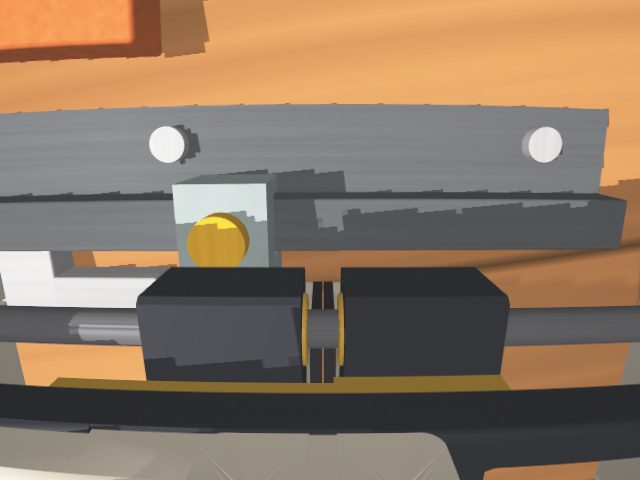

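View pics/side8.png

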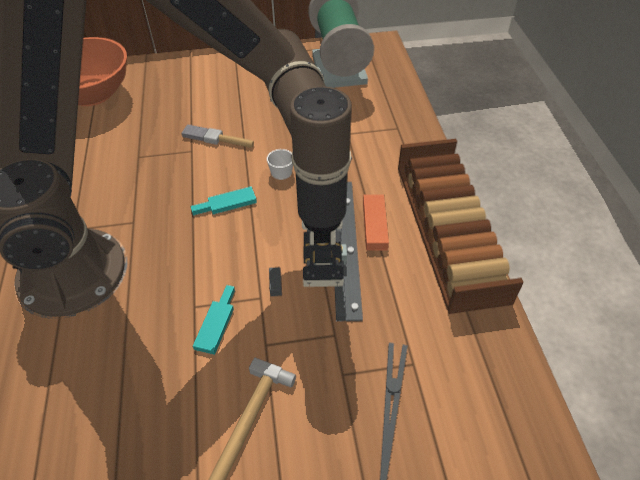

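The dog travels with the fingers (screw stays at (218,242) in the wrist view). I'll continue more gently.

```bash
python3 -m crank '[[0,0,-0.005,0,0,0,0],[0,0,-0.01,0,0,0,0],[0,0,-0.015,0,0,0,0],[0,0,-0.019,0,0,0,0],[0,0,-0.023,0,0,0,0],[0,0,-0.027,0,0,0,0],[0,0,-0.031,0,0,0,0],[0,0,-0.035,0,0,0,0],[0,0,-0.038,0,0,0,0],[0,0,-0.04,0,0,0,0]]'; python3 - <<'E'
from plan import *
f=grab_frame("wrist");save("wrist9",f);f=grab_frame("side");save("side9",f)
target(-.026,-.2,.016)
E
```

```text
t: 10.88
eef_pos: [0.5536, -0.0596, 0.0165]
ee_rot: [-0.667, 1.57, -2.374]
force: [-0.0, -7.4, -0.1]
width: 0.0008
t 10.975 tcp [ 0.5536 -0.0594  0.0165] jig [-0.0253 -0.2132] F [-0.3 -5.1  0.8] w 0.0005
shift tool [ 0.0005 -0.0007 -0.0132] rotvec [-3.141e+00 -1.000e-03  1.000e-03] [0.001 0.001 0.   ]
```

View pics/wrist9.png

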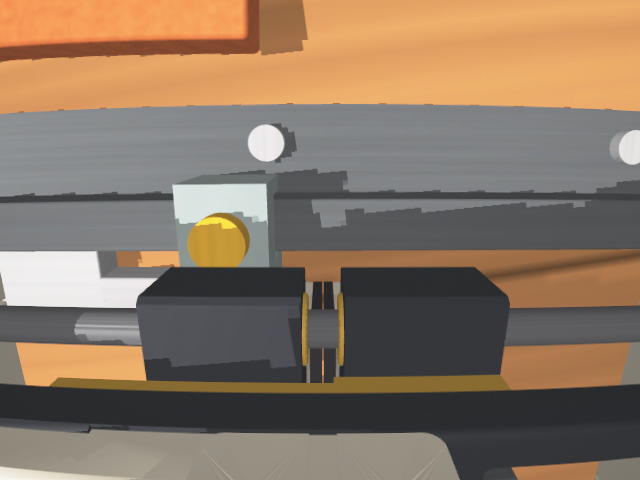

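Force is now about 7 N, so the dog is shoving the blank (body end at column ≈103, tang against dog). About 13 mm remain.

```bash
python3 -m crank '[[0,0,-0.002,0,0,0,0],[0,0,-0.004,0,0,0,0],[0,0,-0.006,0,0,0,0],[0,0,-0.008,0,0,0,0],[0,0,-0.009,0,0,0,0],[0,0,-0.01,0,0,0,0]]'; python3 -m crank '[[0,0,-0.001,0,0,0,0],[0,0,-0.002,0,0,0,0],[0,0,-0.002,0,0,0,0]]';python3 -m crank '[[0,0,-0.001,0,0,0,0],[0,0,-0.001,0,0,0,0]]'
```

```text
t: 11.72
eef_pos: [0.5548, -0.0504, 0.0165]
ee_rot: [-0.539, 1.569, -2.246]
force: [1.1, -15.0, -0.3]
width: 0.0004
t: 12.1
eef_pos: [0.5547, -0.0502, 0.0165]
ee_rot: [-0.451, 1.567, -2.159]
force: [2.8, -21.8, 0.4]
width: 0.0004
t: 12.35
eef_pos: [0.5547, -0.0501, 0.0166]
ee_rot: [-0.431, 1.566, -2.139]
force: [2.7, -27.5, -0.1]
width: 0.0004
```

Hard stop reached. I'll retreat from the dog, rise and inspect.

```bash
python3 -m crank '[[0,0,0.004,0,0,0,0],[0,0,0.012,0,0,0,0],[0,0,0.025,0,0,0,0],[-0.04,0,0.03,0,0,0,0],[-0.09,-0.04,0.03,0,0,0,0],[-0.12,-0.09,0,0,0,0,0],[-0.12,-0.1,-0.04,0,0,0,0],[-0.12,-0.1,-0.07,0,0,0,0],[-0.12,-0.1,-0.07,0,0,0,0]]'; python3 - <<'E'
from plan import *; import pickle
for n in ("wrist","side","scene"):
    f=grab_frame(n);save(n+"10",f);pickle.dump(f,open(n+"10.pkl","wb"))
g=cv2.imread("pics/side10.png")[170:330,255:375];cv2.imwrite("pics/side10z.png",cv2.resize(g,None,fx=3.75,fy=3.75,interpolation=cv2.INTER_CUBIC))
target(-.026,-.2,.016)
E
```

```text
t: 13.48
eef_pos: [0.4665, 0.0383, 0.1371]
ee_rot: [2.322, 1.569, 0.618]
force: [0.2, 0.7, -0.3]
width: 0.0003
t 13.625 tcp [0.4659 0.0363 0.1364] jig [-0.1254 -0.1304] F [ 0.3  0.4 -0.1] w 0.0002
shift tool [0.1204 0.0994 0.0696] rotvec [-3.141e+00 -1.000e-03  0.000e+00] [0.001 0.    0.   ]
```

View pics/wrist10.png

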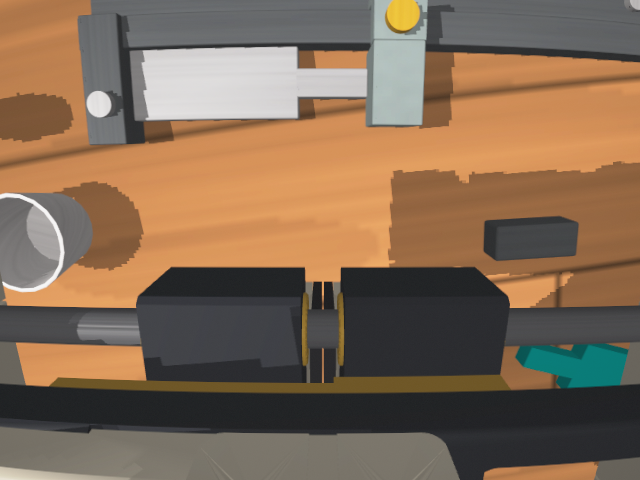

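View pics/side10z.png

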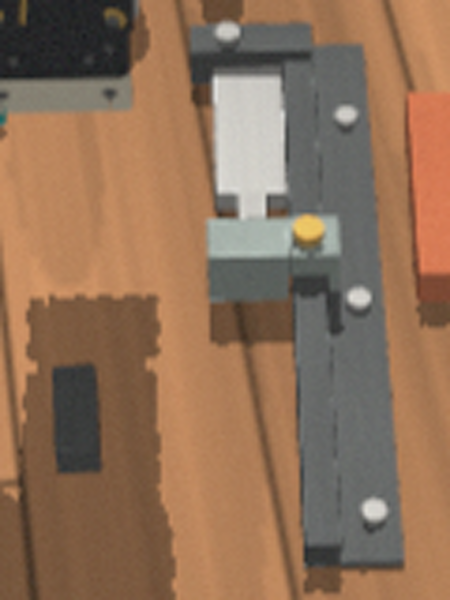

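View pics/scene10.png

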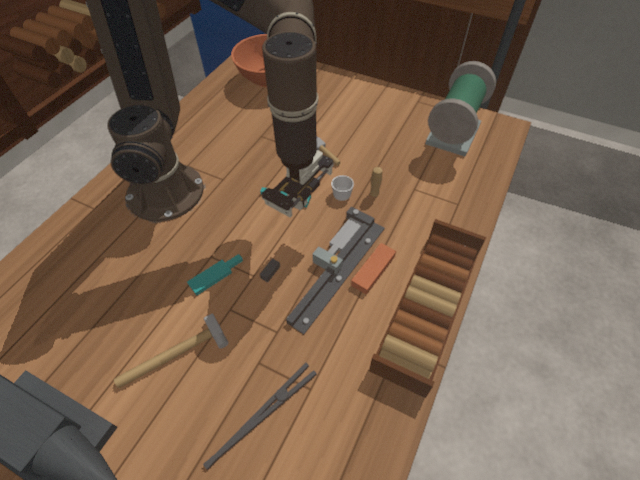

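```bash
python3 - <<'E'
import cv2
g=cv2.imread("pics/wrist10.png")[0:150,70:440]
cv2.imwrite("pics/w10z.png",cv2.resize(g,None,fx=2.15,fy=2.15,interpolation=cv2.INTER_CUBIC))
E
```

```text
(no output)
```

View pics/w10z.png

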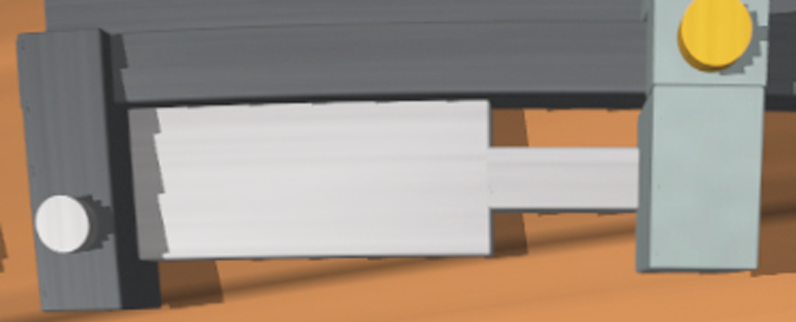

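```bash
python3 - <<'E'
from plan import *; import pickle
f=pickle.load(open("wrist10.pkl","rb"))
z=lambda a:(np.array(a,float)+.5)/2.15-.5+[70,0]
B=[[.0225,.055,.016],[.0225,-.055,.016],[-.0225,-.055,.016],[-.0225,.055,.016]]
b,r=fit([(f,B,z([[130,107],[490,99],[492,256],[140,258]]))],[.57,.08,-.13]);print("blank",b,r.tolist())
# jig from this image: stop corners + fence edge
st=[[-.06,0,.03],[-.06,0,0]];uvs=z([[121,308],[160,306]])
fe=z([[130,104],[300,95],[450,92],[600,93]])
def res(p):
    a=(proj(f,tr(p,st))-uvs).ravel()
    w=unproj(f,fe,.024)[:,:2]-p[:2]; x=np.cos(p[2])*w[:,0]+np.sin(p[2])*w[:,1]
    return np.concatenate([a,x*2000])
s=least_squares(res,[.608,.148,-.13]);print("jig",s.x,res(s.x).round(1))
import plan; plan.J=s.x; print("blank in jig",tojig(b),b[2]-s.x[2])
for n in("side10","scene10"):
    pass
S=pickle.load(open("side10.pkl","rb"));sz=lambda a:np.array(a)/3.75+[255,170]-0.4
b2,r=fit([(S,B,sz([[281,73],[285,194],[217,195],[214,73]]))],b);print("side",b2,r.tolist())
plan.J=np.array([.6079,.1483,-.1375]);print(tojig(b),tojig(b2),'dog',[tojig(w) for w in unproj(S,sz([[208,218],[208,257]]),.045)])
E
```

```text
blank [ 0.57591858  0.09446796 -0.13884057] [[-0.7, -0.1], [0.8, 0.3], [0.2, -0.4], [-0.4, 0.2]]
jig [ 0.60575719  0.14713752 -0.13339137] [-0.5  0.6  0.6  0.7 -1.3  0.3  0.4 -0.4]
blank in jig [-0.02256869 -0.0561701 ] -0.005449203563072658
side [ 0.57607174  0.09032192 -0.13721002] [[0.3, -1.0], [0.6, 0.7], [-0.7, 0.8], [-0.3, -0.6]]
[-0.02430097 -0.05770756] [-0.02358097 -0.06179348] dog [array([-0.04966914, -0.15783262]), array([-0.04987255, -0.18789732])]
```

```bash
python3 -c "
from station import *
print(job_done()); print(get_state()['t'])"
```

```text
the job is handed in; nothing more can be done
None
the job is handed in; nothing more can be done
```

The blank is flat against the fence and home against the end stop, and the dog is left touching the tang. I handed the job in at about 14 s. No verdict was reported.

- **Fence:** I pushed the blank across with two half-open fingertips until the force rose at the fence, about 25 N along the push.
- **Dog:** with the fingers shut, I pushed the dog along the fence. It shoved the blank to a hard stop at about 27 N. I then drew the hand back and up, clear of everything.

**Last checks:**
- **Wrist camera:** it puts the blank at x −22.6 mm, y −56.2 mm in the jig, with 0.005 rad of skew. Seated is −22.5 and −55 mm, so this agrees within calibration.
- **Side camera:** it disagreed somewhat, giving x −23.6 mm, y −61.8 mm, and the dog face at about −158 mm against an expected −155. I took this as calibration error along the fence, because the close wrist view shows the blank's end at the stop, the tang against the dog, and the push ended in a sharp force rise.
- **Other things on the bench:** the tin, offcut and whetstone look unmoved in the pictures, and I saw no change in the rest. I checked them by eye only. The wrist force was near zero with the hand clear.

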